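# Nudge a flange nut into its fixture pocket and swing the keeper over it

### The job

Slide the loose steel flange nut along the blue plate of the assembly fixture, without lifting it off the plate, until it drops into the round pocket and sits flat and fully home. Then swing the yellow keeper over it to its stop by pushing its red knob, and let go. Work gently: never push on the nut or the fixture with more than 20 newtons (about 2 kg), and leave the two vials and the carton beside the fixture where they stand.

Things in the scene. Friction and masses are not known exactly. Their poses are not given: they have to be found in the camera images.
- fixture: Assembly fixture, fixed: grey base 236 (x) x 130 (y) x 6 mm, a blue plate 200 x 95 mm on it with its smooth top 20 mm above the table, an aluminium rail along each long side (y = +-48 to +-60 mm, 22 mm high). Origin: centre of the underside, on the table. x runs along it from the nut's start towards the pocket, roughly to the robot's right; y roughly away from the robot; z up.
- pocket_mid (a point): Mean place of the round pocket in the blue plate (39 mm across, 6 mm deep, rigid walls): on the fixture's centre line at its x = 35 mm, level with the plate's top. The blue plate is clamped at an unmeasured place along x, so the true pocket centre lies anywhere from 8 mm before it to 8 mm beyond it along x (y exact): find it by feel or by eye. A nut pushed along x drops in and stops at its far wall.
- funnel_mid (a point): Mean place of the funnel's middle, on the centre line at the fixture's x = -10 mm, level with the plate's top. Two white guide strips, 4 mm high and 6 mm wide, shift with the blue plate: 65 to 25 mm before the pocket's centre they converge from 82 to 40 mm apart, then run straight, 40 mm apart, along both sides of the pocket.
- nut_center (a point): Loose steel flange nut lying flat, 55 to 110 g: round flange 36 mm across, 4 mm thick, below a hexagon 26 mm across flats; 16 mm high in all. Point on its axis, half-way up (8 mm above its underside). It starts on the blue plate at the end away from the pocket, the point 28 mm above the table; seated in the pocket the point is 22 mm above the table and its top 10 mm above the plate.
- keeper (a joint): Angle of the yellow keeper, a bar 24 mm wide, 5 mm thick, swinging level about a post at the fixture's +y side: 0 = closed at its hard stop, across the pocket towards the fixture's -y; grows (counter-clockwise from above) as it opens towards +x (1.57 = along +x). Starts at 0.9 to 1.25, stays where left, takes about 1 N at the knob. Underside 12 mm above the blue plate: clears a seated nut, jams on an unseated one.
- keeper_knob (a point): Red upright knob near the keeper's free end, 14 mm across and 36 mm high, from 37 to 73 mm above the table; this point is on its axis, half-way up, 86 mm from the keeper's hinge axis.
- keeper_hinge (a point): Point on the keeper's upright hinge axis, 32 mm above the table, at x = 35, y = 70 mm of the fixture; the steel boss there is 27 mm across and ends 43 mm above the table.
- vial_a_center (a point): Bystander: glass vial with a blue cap, standing, 20 mm across and 46 mm high, past the pocket end of the fixture; point at its centre.
- vial_b_center (a point): Bystander: glass vial with an orange cap, standing, 20 mm across and 46 mm high, past the pocket end of the fixture; point at its centre.
- carton_center (a point): Bystander: small white and blue carton lying flat, 50 x 106 x 43 mm, past the nut's end of the fixture; point at its centre.

How it is judged:
By the outcome, as a careful person would: the job done as asked, in the order asked, and still so for the second after the job is handed in, with the robot touching nothing.
It also fails if it takes over 64 s, if anything falls off the work surface, if the arm or the gripper's body presses on something with over 40 N, if the wrist force passes 120 N, or if a joint passes its speed limit or range.

### The arm

A 6-joint arm with a two-finger parallel gripper is mounted at the origin on a cart in front of the work surface, level with it; the furniture and walls round the work are solid. World frame = base frame: x ahead of the robot, y to its left, z up, the work surface at z = 0. Lengths are in mm, angles in rad, forces in N, time in s.
With the tool pointing down it reaches from about 225 to 725 mm from the base axis. Payload 3.1 kg.
Tool frame: the origin (TCP) lies between the finger pads; the fingertips stand 22 mm ahead of it and the grasp point (between the pads) lies 3 mm ahead of it; z points along the fingers, y is the line along which they close (so a half turn about z gives the same grasp; the last joint's range is limited). The gripper opens to 85 mm and grips with 20 to 120 N. Pads are 22 mm wide; open, the fingers measure 114 mm over their backs; the gripper's body (76 mm by 85 mm) begins 54 mm behind the grasp point. The pads swing forward as they close: fully open they stand 13 mm farther back than shut.
Start: joints at [1.169, 0.048, 0.099, 1.622, 0, 1.443], TCP at [141.963, 505.434, 253.312] pointing down, gripper open.
Joint ranges: [-2.91, 2.91], [-0.99, 1.94], [-1.21, 1.42], [-2.12, 2.29], [-1.49, 1.47], [-3.14, 3.14]. Speed limits (rad/s): [2.79, 2.79, 3.14, 3.14, 3.14, 3.14].

### API

Orientations are given as a 3x3 rotation matrix whose columns are the frame's x, y, z axes.
In Python, from cell import r gives the robot as it stands.
- The arm moves only by the tool carry_out, never from a script. Its argument "increments" is a list of rows, each a list of 7 numbers: the turn, a rotation vector about the tool's x, y, z in rad, then the shift along the tool's x, y, z in mm, then the opening, from -1 (shut) to 1 (fully open). A call has exactly 8 rows; each row shifts and turns the commanded pose from where the row before left it, along the tool's axes as they then stand; what a row does not reach is not made up. A row lasts 1/8 s, in which the tool goes at most 62.5 mm and 10.7 degrees, less where a joint would pass 70% of its speed; a pose out of reach is approached as far as the arm can. A call is refused whole if a number of a shift passes 62.5 or a number of a turn 0.188, either way. A call with a gripper value outside its range is refused whole. The fingers move at their own pace and stop on an object; the grip force is fixed at half the most. Time passes only in rows, so rows that do not move let the fingers close, or fill a call up. It gives the time, the measured TCP pose, the force, the opening and the grip force at its end, in the units of the state.
- r.sense(): the state, without advancing time (a new reading comes with each control period).
- r.camera(name): name is "scene" or "top" or "wrist"; returns (picture, depth): 384x512x3 uint8, red, green, blue; 384x512 float32, mm along the optical axis (not along the pixel's ray), 0 where there is no reading.
- r.calibration(name): a dict with "vertical_fov" (degrees; the focal length in pixels is half the picture's height over the tangent of half this angle, whatever the lens; pixels are square), "cx", "cy" (the principal point, pixels), "rvec" (rotation vector, rad) and "tvec" (3), from world to camera coordinates, as OpenCV has them. Camera axes: x right, y down, z forward; pixel columns grow to the right and rows downward; lengths in mm; the calibration is good to about 2 mm. The wrist camera is an equidistant fisheye: a pixel r from the principal point sees the ray r / f radians off the axis. A picture is of the moment at which its call begins: read the wrist's pose just before it. calibration takes no time and is no camera call; for the wrist camera it gives the pose at the moment of the call.
- r.job_done(): hands the job in; it is judged then, once.
Trained networks look in the newest picture that a camera, given by its name, has taken for a name from the list of things; names that differ only in an ending like _2 or _b are one class to them, and where a whole thing is asked for, a point or a joint stands for the part that bears it (a point fixed in the world has none). Each returns a list of dicts, best first, with "confidence" (0 to 1); they miss things now and then, are a little off and sometimes report something else, mostly with a low value. They report only what shows in the picture. A call takes as long as a camera call.
- r.outline_of(camera, thing): "region" (384x512 bool, what is visible of it) and "pixel" ([column, row] in pixels, amid what is visible of it).
The state is a dict: "t": time; "joint_positions": joint angles; "dq": joint speeds; "effort": joint torques, N m; "ee_pos": TCP position; "eef_rot": TCP orientation; "contact_force": force on the tool from outside, world axes, zero at the start; "wrist_torque": the same for the moment, N m; "finger_gap": finger opening in mm; "finger_force": force on a finger pad.
Only numpy, scipy, OpenCV 4.12 (cv2) and the standard library are available. Lean on these libraries where they do the work, as an engineer would, in place of code of your own. Each camera call takes 0.05 s, during which the arm holds its last target. There are 200 camera calls.

## Working session

There is one attempt and no reset: what is moved stays moved. The work goes in short steps, Python scripts to look and compute and a tool call to move; the robot and the scene stay as the last step left them, time stands still between calls to the robot, and variables do not carry over. Pictures are saved under pics/ and viewed, at most 10 in all, crops included, and the job is handed in when it is done.

Besides the shell and the picture viewer there is one more tool, called by a JSON object that holds its "method" and its "body", one argument or row to a line. carry_out: Moves the arm, as the interface text tells. Its arguments: {"type":"object","properties":{"increments":{"type":"array"}},"required":["increments"]}

```bash
ls; mkdir -p pics; cat > h.py <<'E'
import numpy as np, cv2
from cell import r
def cal(n):
    c=r.calibration(n); f=192/np.tan(np.radians(c["vertical_fov"]/2))
    R=cv2.Rodrigues(np.array(c["rvec"],float))[0]; return f,c["cx"],c["cy"],R,np.array(c["tvec"],float).ravel()
def cloud(n,depth):   # pinhole cameras: world xyz per pixel
    f,cx,cy,R,t=cal(n); v,u=np.mgrid[0:384,0:512]
    P=np.stack([(u-cx)/f*depth,(v-cy)/f*depth,depth],-1)
    return (P-t)@R
def onplane(n,px,z):
    f,cx,cy,R,t=cal(n); px=np.atleast_2d(px).astype(float)
    a=(px-[cx,cy])/f
    if n=="wrist":
        th=np.hypot(*a.T); s=np.where(th>1e-9,np.sin(th)/np.maximum(th,1e-9),1); d=np.c_[a*s[:,None],np.cos(th)]
    else: d=np.c_[a,np.ones(len(a))]
    d=d@R; o=-R.T@t
    return o+d*((z-o[2])/d[:,2])[:,None]
def proj(n,P):
    f,cx,cy,R,t=cal(n); q=np.atleast_2d(P)@R.T+t
    if n=="wrist":
        th=np.arctan2(np.hypot(q[:,0],q[:,1]),q[:,2]); k=th/np.hypot(q[:,0],q[:,1]); return np.c_[q[:,0]*k,q[:,1]*k]*f+[cx,cy]
    return q[:,:2]/q[:,2:]*f+[cx,cy]
E
cat > a.py <<'E'
from h import *
np.set_printoptions(precision=1,suppress=True)
s=r.sense(); print(s["t"],s["ee_pos"],s["eef_rot"],s["finger_gap"])
ims=[]
for n in ["top","scene"]:
    im,d=r.camera(n); C=cloud(n,d); ims.append(im); np.savez(n+".npz",im=im,d=d)
    for th in ["fixture","nut_center","keeper","keeper_knob","keeper_hinge","vial_a_center","vial_b_center","carton_center"]:
        for o in r.outline_of(n,th)[:2]:
            m=o["region"]&(d>0); p=C[m]
            print(n,th,round(o["confidence"],2),np.array(o["pixel"]),m.sum(),"med",np.median(p,0) if len(p) else "", "zmax",np.percentile(p[:,2],95) if len(p) else "")
        
for n,im in zip(["top","scene"],ims): cv2.imwrite(f"pics/{n}0.png",cv2.resize(im[:,:,::-1],(800,600)))
E
python3 a.py
```

```text
pics
0.0 [141.7 504.9 252.1] [[-1.   0.3 -0. ]
 [ 0.3  1.  -0. ]
 [ 0.  -0.  -1. ]] 85.26068896362612
top fixture 0.8 [283.9 200.9] 5631 med [605.1  25.2  20.8] zmax 38.0115863272156
top keeper 0.95 [312.9 181.6] 512 med [646.5 -37.4  38.1] zmax 69.84651194988503
top keeper_knob 0.62 [314.8 183.1] 499 med [644.  -42.2  38.2] zmax 71.78146519430474
top keeper_knob 0.23 [282.6 200.7] 5516 med [604.1  25.1  20.9] zmax 38.03789345779062
top vial_b_center 0.54 [345.1 208.2] 92 med [ 589.2 -113.    36.7] zmax 47.62333959444846
top carton_center 0.65 [187.8 199.2] 1172 med [609.  234.4  43.4] zmax 46.29618729255898
scene fixture 0.63 [322.1 247.4] 4027 med [609.7 -38.3  21.6] zmax 43.290578948645205
scene keeper 0.96 [341.6 232.1] 598 med [622.5 -56.8  39. ] zmax 70.96504681174208
scene keeper 0.7 [359.9 280. ] 360 med [ 543.9 -129.5   29.3] zmax 47.22144048254715
scene keeper_knob 0.67 [341.5 230.3] 626 med [622.7 -55.7  39.1] zmax 72.60832509986884
scene keeper_hinge 0.94 [318.9 246.6] 4005 med [609.6 -37.9  21.6] zmax 42.4001242938744
scene vial_a_center 0.9 [358.7 281.6] 362 med [ 544.  -129.9   28. ] zmax 47.14208318679735
scene vial_b_center 0.71 [366.4 261.4] 197 med [ 586.3 -121.    36.4] zmax 47.67575835220686
scene carton_center 0.56 [201.8 193. ] 706 med [609.4 238.7  44.5] zmax 45.749564687386275
```

```bash
python3 - <<'E'
import cv2,numpy as np
a=np.load("top.npz")["im"][130:280,150:390]; b=np.load("scene.npz")["im"][150:310,160:400]
cv2.imwrite("pics/c1.png",np.vstack([cv2.resize(x[:,:,::-1],(480,300),interpolation=3) for x in(a,b)]))
E
```

```text
(no output)
```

View pics/top0.png

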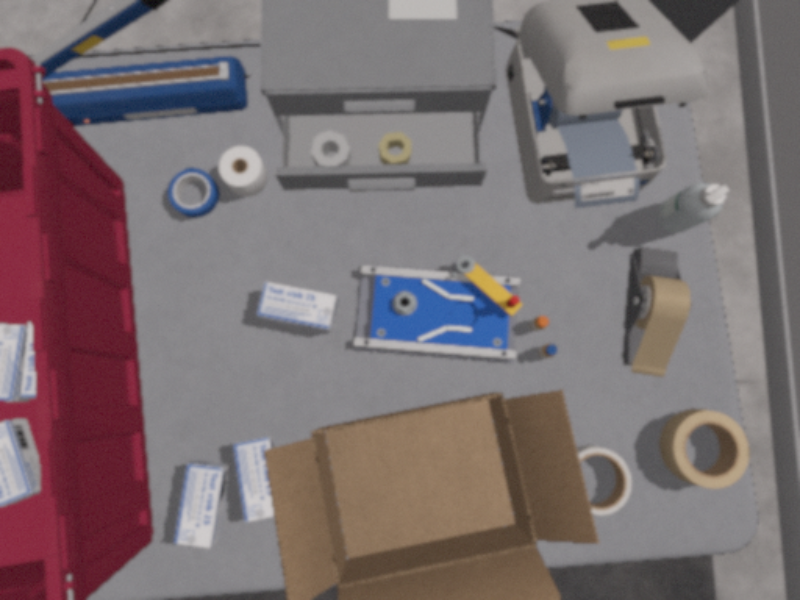

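View pics/c1.png

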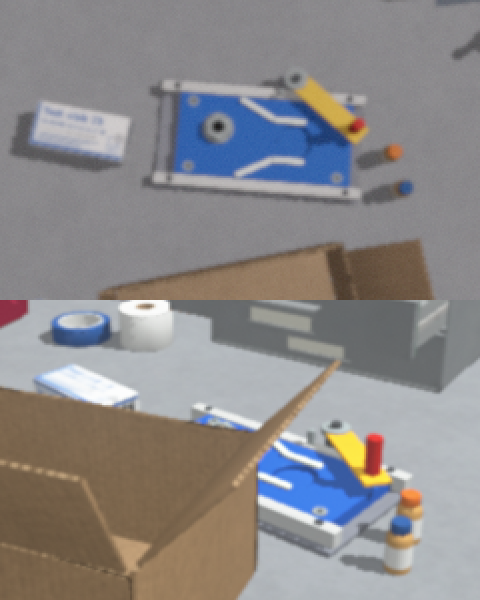

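The top view shows the fixture with rail corners at about (362,267), (520,282), (515,358) and (355,345). The nut is at (404,302), the boss at (465,265), the knob at (513,300) and the vials at (541,321) and (550,350). An open box stands in front of the fixture.

```bash
python3 - <<'E'
from h import *
np.set_printoptions(precision=1,suppress=True)
d=np.load("top.npz")["d"]; C=cloud("top",d)
q=lambda p,z: onplane("top",np.array(p)*.64,z)
c=q([(362,267),(520,282),(515,358),(355,345)],22); print("rail corners\n",c)
print("strips start TL etc",q([(423,282),(451,298),(473,298),(419,338),(450,328),(470,328)],24))
print("nut",q([(404,302)],36),"boss",q([(465,265)],43),"knob",q([(513,300)],73),"vialb",q([(541,321)],46),"viala",q([(550,350)],46))
P=C[d>0]
for x in range(150,560,50):
  print(x,[int(max(P[(abs(P[:,0]-x-25)<25)&(abs(P[:,1]-y-25)<25)][:,2],default=-1)) for y in range(-200,500,50)])
E
```

```text
rail corners
 [[671.6 144.   22. ]
 [650.9 -90.1  22. ]
 [538.9 -80.   22. ]
 [555.8 152.1  22. ]]
strips start TL etc [[649.4  53.4  24. ]
 [625.8  12.3  24. ]
 [626.1 -20.1  24. ]
 [566.6  59.2  24. ]
 [581.6  14.   24. ]
 [581.8 -15.1  24. ]]
nut [[617.5  81.4  36. ]] boss [[671.5  -6.7  43. ]] knob [[616.  -69.4  73. ]] vialb [[ 590.3 -113.7   46. ]] viala [[ 549.2 -125.1   46. ]]
150 [-1, -1, -1, -1, -1, -1, -1, -1, -1, -1, -1, -1, -5, -4]
200 [-2, -1, -1, -1, -1, -1, 149, 149, 4, 5, 5, 7, 5, 5]
250 [6, 4, 209, 201, 187, 175, 162, 194, 206, 5, 47, 308, 312, 189]
300 [39, 196, 161, 128, 9, 9, 10, 181, 206, 48, 47, 312, 313, -1]
350 [37, 198, 175, 9, 9, 10, 8, 162, 208, 47, 48, 47, 317, 151]
400 [39, 198, 187, 110, 9, 9, 127, 145, 205, 48, 47, 5, 317, 210]
450 [6, 198, 197, 137, 127, 128, 129, 5, 5, 6, 4, 5, 312, 235]
500 [4, 49, 27, 26, 26, 26, 8, 5, 5, 6, 5, 4, 318, 315]
550 [5, 49, 26, 27, 27, 27, 27, 47, 47, 46, 4, 6, 317, 317]
```

{"method": "carry_out", "body": {
  "increments": [
    [0,0,-0.094,0,0,-45,-1],
    [0,0,-0.093,0,0,-45,-1],
    [0,0,0,0,0,-45,-1],
    [0,0,0,-3.5,-40,0,-1],
    [0,0,0,-3.5,-40,0,-1],
    [0,0,0,-3.5,-40,0,-1],
    [0,0,0,-3.5,-40,0,-1],
    [0,0,0,-3.5,-40,0,-1]
  ]
}}

```text
t: 1.9
ee_pos: [141.9, 303.4, 388.5]
eef_rot: [[-0.996, 0.086, 0.001], [0.086, 0.996, 0.0], [-0.001, 0.0, -1.0]]
contact_force: [-0.1, -0.1, 0.1]
finger_gap: 0.1
finger_force: 0.0
```

{"method": "carry_out", "body": {
  "increments": [
    [0,0,0,-50,-23,0,-1],
    [0,0,0,-57,-21,0,-1],
    [0,0,0,-57,-21,0,-1],
    [0,0,0,-58,-20,0,-1],
    [0,0,0,-58,-20,20,-1],
    [0,0,0,-58,-20,20,-1],
    [0,0,0,-58,-20,28,-1],
    [0,0,0,-50,-20,30,-1]
  ]
}}

```text
t: 2.9
ee_pos: [566.5, 104.0, 293.2]
eef_rot: [[-0.996, 0.087, 0.002], [0.087, 0.996, 0.0], [-0.002, 0.0, -1.0]]
contact_force: [0.6, 0.4, 0.3]
finger_gap: 0.3
finger_force: 0.0
```

```bash
python3 - <<'E'
from h import *
np.set_printoptions(precision=1,suppress=True)
s=r.sense(); print(s["t"],s["ee_pos"],s["contact_force"])
im,d=r.camera("wrist"); c=r.calibration("wrist"); np.savez("w1.npz",im=im,d=d); f,cx,cy,R,t=cal("wrist"); print("cam at",-R.T@t,f,cx,cy)
for th,z in [("nut_center",36),("keeper",37),("keeper_knob",73),("keeper_hinge",43)]:
    for o in r.outline_of("wrist",th)[:1]: print(th,o["confidence"],o["pixel"],onplane("wrist",[o["pixel"]],z))
cv2.imwrite("pics/w1.png",cv2.resize(im[:,:,::-1],(800,600),interpolation=3))
E
```

```text
2.9 [566.5 104.  293.2] [0.6 0.4 0.3]
cam at [497.8 107.2 405.6] 297.3186396354542 257.5314532778852 193.79040004701156
nut_center 0.88 [242.4, 201.0] [[610.4  77.   36. ]]
keeper 0.86 [163.1, 228.2] [[640.1 -37.7  37. ]]
keeper_knob 0.6 [158.0, 226.1] [[624.  -29.7  73. ]]
keeper_hinge 0.69 [207.1, 188.5] [[589.2  36.4  43. ]]
```

View pics/w1.png

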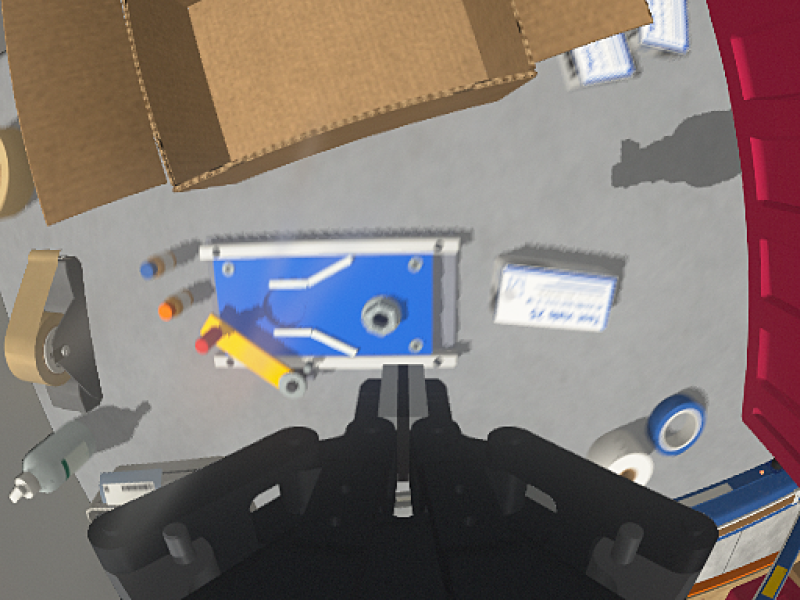

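The wrist view shows the nut's bore at (381,317), the boss at (292,384) and the knob top at (208,345). The strips bend at (308,284) and (311,331).

```bash
python3 - <<'E'
from h import *
np.set_printoptions(precision=1,suppress=True)
q=lambda p,z: onplane("wrist",np.array(p)*.64,z)
rc=q([(200,246),(461,238),(457,367),(214,367)],22); st=q([(308,284),(311,331),(352,259),(355,353),(268,284),(273,331)],24)
print(rc);print("strips",st)
b=q([(292,384)],43)[0];n=q([(381,317)],36)[0];k=q([(208,342)],73)[0];print("boss,nut,knob",b,n,k)
o=np.array([604.3,31.5]);fx=np.array([-.085,-.996]);fy=np.array([.996,-.085])
for nm,P in [("rails",rc),("strips",st),("b n k",np.array([b,n,k]))]: print(nm,np.c_[(P[:,:2]-o)@fx,(P[:,:2]-o)@fy].round(1).tolist())
E
python3 - <<'E'
import numpy as np,cv2
im=np.load("w1.npz")["im"][140:255,100:300]
cv2.imwrite("pics/w1c.png",cv2.resize(im[:,:,::-1],(800,460),interpolation=3))
E
```

```text
[[538.6 -78.1  22. ]
 [555.1 155.9  22. ]
 [674.9 146.1  22. ]
 [658.  -89.3  22. ]]
strips [[583.5  19.8  24. ]
 [627.2  16.2  24. ]
 [565.   61.3  24. ]
 [651.8  53.7  24. ]
 [580.  -16.9  24. ]
 [624.5 -19.8  24. ]]
boss,nut,knob [670.2  -5.1  43. ] [615.3  81.9  36. ] [613.3 -63.3  73. ]
rails [[114.7, -56.1], [-119.7, -59.6], [-120.2, 60.6], [115.8, 63.8]]
strips [[13.4, -19.8], [13.3, 24.2], [-26.3, -41.7], [-26.2, 45.4], [50.2, -20.1], [49.4, 24.5]]
b n k [[30.8, 68.7], [-51.1, 6.7], [93.7, 17.0]]
```

View pics/w1c.png

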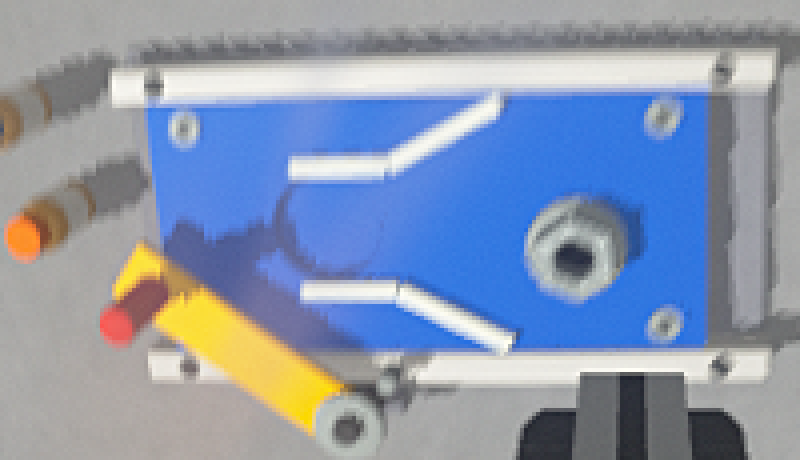

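```bash
cat >> h.py <<'E'
O=np.array([606.7,34.]);FX=np.array([-.071,-.9975]);FY=np.array([.9975,-.071])
fix=lambda P:np.c_[(np.atleast_2d(P)[:,:2]-O)@FX,(np.atleast_2d(P)[:,:2]-O)@FY]
E
python3 - <<'E'
from h import *
np.set_printoptions(precision=1,suppress=True)
q=lambda p,z: fix(onplane("wrist",np.array(p)/4+[100,140],z))
print("pocket L,R,B",q([(273,225),(382,230),(328,277)],20)); 
print("nut flange L,R,T,B",q([(524,250),(630,248),(577,196),(575,302)],24),"bore",q([(576,256)],36))
print("knob",q([(118,328)],73),"boss",q([(348,427)],43), "plate ends",q([(150,170),(710,220)],20))
print("fingertips",q([(580,372),(690,372)],271))
E
```

```text
pocket L,R,B [[60.9 -0.7]
 [20.7  1.7]
 [42.2 19.1]]
nut flange L,R,T,B [[-29.9   8.4]
 [-66.7   8.2]
 [-48.9 -10.7]
 [-47.1  27.9]] bore [[-48.6   6.8]]
knob [[102.8  18. ]] boss [[34.5 67.7]] plate ends [[106.6 -22.2]
 [-94.6  -0.2]]
fingertips [[-61.2 -56.2]
 [-75.7 -56. ]]
```

{"method": "carry_out", "body": {
  "increments": [
    [0,0,0.069,0,0,0,-1],
    [0,0,0,-27,11,0,-1],
    [0,0,0,-27,11.5,20,-1],
    [0,0,0,0,0,50,-1],
    [0,0,0,0,0,50,-1],
    [0,0,0,0,0,50,-1],
    [0,0,0,0,0,35,-1],
    [0,0,0,0,0,0,-1]
  ]
}}

```text
t: 4.15
ee_pos: [618.3, 119.8, 87.0]
eef_rot: [[-0.988, 0.153, -0.005], [0.153, 0.988, -0.0], [0.005, -0.001, -1.0]]
contact_force: [-0.7, -0.6, 0.2]
finger_gap: 0.1
finger_force: 0.0
```

```bash
cat > look.py <<'E'
from h import *
import sys
np.set_printoptions(precision=2,suppress=True)
s=r.sense(); p=np.array(s["ee_pos"]); R=np.array(s["eef_rot"])
print("t",round(s["t"],2),"ee",p,"fix",fix(p),"phi",round(float(np.arctan2(R[0,1],R[1,1])),3),"F",np.array(s["contact_force"]))
im,d=r.camera("wrist"); np.savez("w.npz",im=im,d=d)
for o in r.outline_of("wrist","nut_center")[:1]:
    m=o["region"]; v,u=np.nonzero(m); print("nut",round(o["confidence"],2),o["pixel"],"n",m.sum(),"box",u.min(),u.max(),v.min(),v.max())
    print("nut@36",fix(onplane("wrist",[o["pixel"]],36)))
if len(sys.argv)>1:
    x0,y0,w,h=map(int,sys.argv[2:6]) if len(sys.argv)>2 else (0,0,512,384)
    c=im[y0:y0+h,x0:x0+w,::-1]; k=min(800/w,600/h); cv2.imwrite(f"pics/{sys.argv[1]}.png",cv2.resize(c,(int(w*k),int(h*k)),interpolation=3))
E
python3 look.py l1
```

```text
t 4.15 ee [618.31 119.85  87.02] fix [[-86.46   5.48]] phi 0.154 F [-0.65 -0.62  0.15]
nut 0.71 [202.7, 230.7] n 2098 box 177 228 202 255
nut@36 [[-50.37  11.43]]
```

View pics/l1.png

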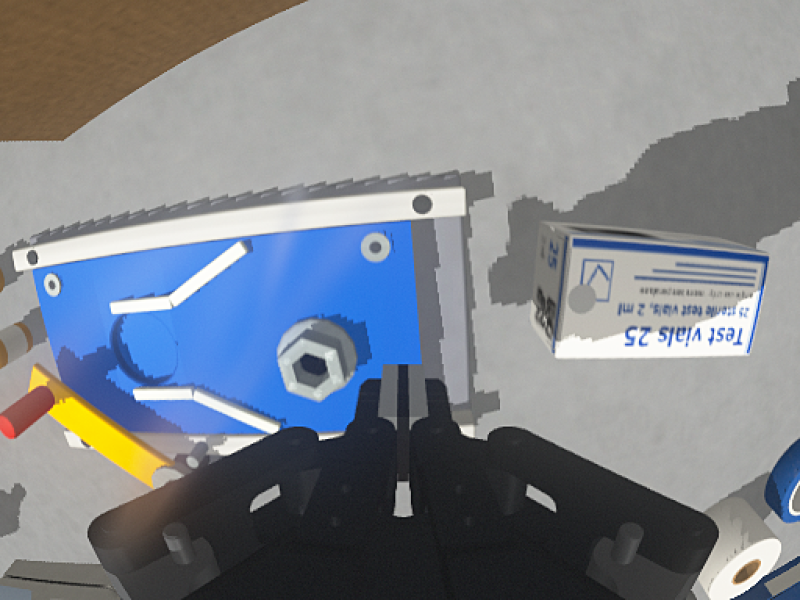

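```bash
python3 - <<'E'
from h import *
np.set_printoptions(precision=1,suppress=True)
q=lambda p,z: fix(onplane("wrist",np.array(p)*.64,z)).tolist()
f=lambda a:np.round(a,1).tolist()
print("bends",f(q([(172,304),(193,391)],24)),"ends",f(q([(110,308),(134,395)],24)),"starts",f(q([(247,243),(281,430)],24)))
print("pocket L R",f(q([(111,345),(180,347)],20)),"rail",f(q([(13,250),(465,188)],22)))
print("bore",f(q([(314,369)],36)),"flange L,R",f(q([(277,358),(357,350)],24)),"tips",f(q([(383,365),(428,365)],65)))
E
```

```text
bends [[18.1, -15.4], [18.3, 29.5]] ends [[55.4, -16.4], [55.5, 31.3]] starts [[-24.4, -39.0], [-23.6, 52.5]]
pocket L R [[64.3, 4.3], [21.5, 7.5]] rail [[121.0, -54.1], [-117.3, -53.1]]
bore [[-48.6, 15.3]] flange L,R [[-29.2, 14.2], [-66.2, 12.9]] tips [[-80.3, 2.4], [-95.9, 3.7]]
```

```bash
python3 look.py; python3 -c "
from h import *
s=r.sense();print(s['joint_positions'],s['dq'],s['ee_pos'])"
```

```text
t 4.25 ee [621.96 119.76  91.59] fix [[-86.63   9.13]] phi 0.155 F [ 0.37 -0.37  0.08]
nut 0.72 [201.3, 220.1] n 2015 box 177 227 195 247
nut@36 [[-50.16   5.9 ]]
[8.38162718e-02 3.47122919e-01 1.23992320e-01 1.34120388e+00
 8.59790625e-05 2.38913886e-01] [-0.00358431  0.00330689  0.00416335 -0.0035939  -0.00065685  0.00078984] [623.32163441 119.52817056  92.78338214]
```

{"method": "carry_out", "body": {
  "increments": [
    [0,0,0,0,0,8,-1],
    [0,0,0,0,0,8,-1],
    [0,0,0,0,0,0,-1],
    [0,0,0,0,0,0,-1],
    [0,0,0,0,0,0,-1],
    [0,0,0,0,0,0,-1],
    [0,0,0,0,0,0,-1],
    [0,0,0,0,0,0,-1]
  ]
}}

```text
t: 5.35
ee_pos: [621.3, 118.9, 72.7]
eef_rot: [[-0.988, 0.155, 0.0], [0.155, 0.988, -0.0], [-0.0, -0.0, -1.0]]
contact_force: [-0.9, 0.1, -0.1]
finger_gap: 0.0
finger_force: 0.0
```

```bash
python3 look.py l2 100 100 240 180
```

```text
t 5.35 ee [621.32 118.9   72.73] fix [[-85.72   8.56]] phi 0.156 F [-0.88  0.12 -0.14]
nut 0.66 [197.5, 231.7] n 2345 box 173 226 206 260
nut@36 [[-50.73   2.96]]
```

View pics/l2.png

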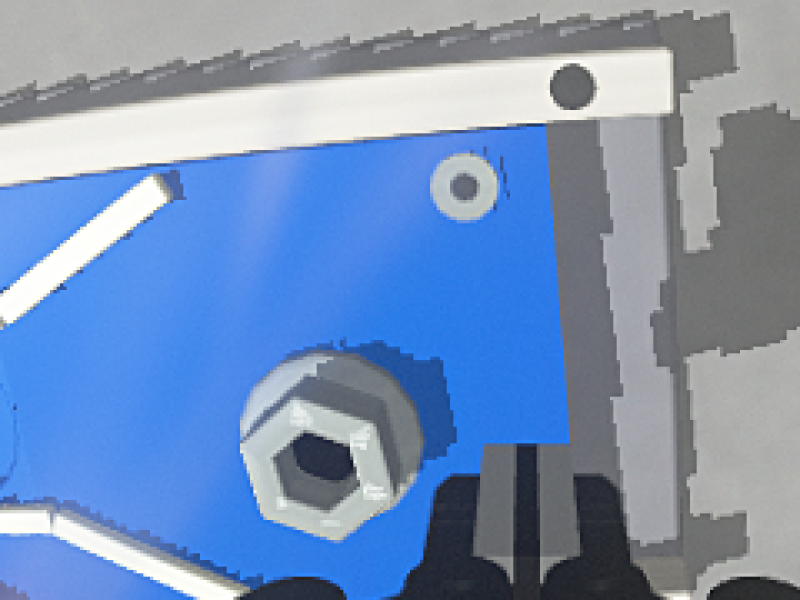

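```bash
python3 - <<'E'
from h import *
np.set_printoptions(precision=1,suppress=True)
f=lambda p,z: fix(onplane("wrist",np.array(p)*.3+[100,100],z)).round(1).tolist()
print("starts",f([(165,180),(240,597)],24),"bends lower in/out",f([(55,512)],24),"plate end",f([(548,126),(570,440)],20),"rail out end",f([(672,50)],22),"hole",f([(573,87)],22))
print("flange L,R,T",f([(240,440),(423,440),(320,350)],24),"hex corners",f([(295,395),(370,420),(390,492),(335,540),(265,515),(243,450)],36),"tips",f([(482,445),(572,445),(527,445)],50.7))
E
```

```text
starts [[-24.9, -43.9], [-23.2, 42.9]] bends lower in/out [[14.6, 21.7]] plate end [[-94.2, -46.0], [-93.7, 13.7]] rail out end [[-116.5, -57.9]] hole [[-99.0, -52.6]]
flange L,R,T [[-30.7, 7.3], [-66.3, 9.6], [-49.4, -9.6]] hex corners [[-46.7, -5.7], [-59.3, -0.1], [-60.9, 14.1], [-49.2, 23.4], [-36.8, 17.5], [-35.2, 4.2]] tips [[-79.5, -0.5], [-93.6, 0.7], [-86.6, 0.1]]
```

{"method": "carry_out", "body": {
  "increments": [
    [0,0,0.008,-1.5,0,5,-1],
    [0,0,0,0,0,6,-1],
    [0,0,0,0,0,6,-1],
    [0,0,0,0,0,4,-1],
    [0,0,0,0,0,2,-1],
    [0,0,0,0,0,1,-1],
    [0,0,0,0,0,0,-1],
    [0,0,0,0,0,0,-1]
  ]
}}

```text
t: 6.45
ee_pos: [623.0, 118.7, 48.9]
eef_rot: [[-0.987, 0.163, 0.001], [0.163, 0.987, 0.0], [-0.001, 0.0, -1.0]]
contact_force: [0.1, 0.5, -0.2]
finger_gap: -0.2
finger_force: 0.0
```

{"method": "carry_out", "body": {
  "increments": [
    [0,0,0,0,-5,0,-1],
    [0,0,0,0,-5,0,-1],
    [0,0,0,0,-4,0,-1],
    [0,0,0,0,-4,0,-1],
    [0,0,0,0,-4,0,-1],
    [0,0,0,0,-4,0,-1],
    [0,0,0,0,-4,0,-1],
    [0,0,0,0,0,0,-1]
  ]
}}

```text
t: 7.45
ee_pos: [617.8, 88.6, 48.6]
eef_rot: [[-0.987, 0.164, -0.0], [0.164, 0.987, -0.0], [0.0, -0.0, -1.0]]
contact_force: [0.3, 0.5, 0.2]
finger_gap: 0.1
finger_force: 0.0
```

```bash
python3 look.py
```

```text
t 7.45 ee [617.76  88.59  48.57] fix [[-55.24   7.15]] phi 0.164 F [0.27 0.48 0.18]
nut 0.71 [205.3, 241.7] n 2834 box 181 242 213 278
nut@36 [[-30.06  -3.22]]
```

{"method": "carry_out", "body": {
  "increments": [
    [0,0,0,0,-4,0,-1],
    [0,0,0,0,-4,0,-1],
    [0,0,0,0,-4,0,-1],
    [0,0,0,0,-4,0,-1],
    [0,0,0,0,-4,0,-1],
    [0,0,0,0,-4,0,-1],
    [0,0,0,0,0,0,-1],
    [0,0,0,0,0,0,-1]
  ]
}}

```text
t: 8.55
ee_pos: [614.0, 65.3, 48.6]
eef_rot: [[-0.987, 0.163, 0.0], [0.163, 0.987, -0.0], [-0.0, -0.0, -1.0]]
contact_force: [0.2, 0.1, -0.7]
finger_gap: -0.2
finger_force: 0.0
```

```bash
python3 look.py l3 80 130 240 180
```

```text
t 8.55 ee [613.97  65.29  48.65] fix [[-31.73   5.03]] phi 0.164 F [ 0.21  0.12 -0.74]
nut 0.82 [206.9, 240.1] n 2991 box 179 241 212 278
nut@36 [[-7.32 -6.12]]
```

View pics/l3.png

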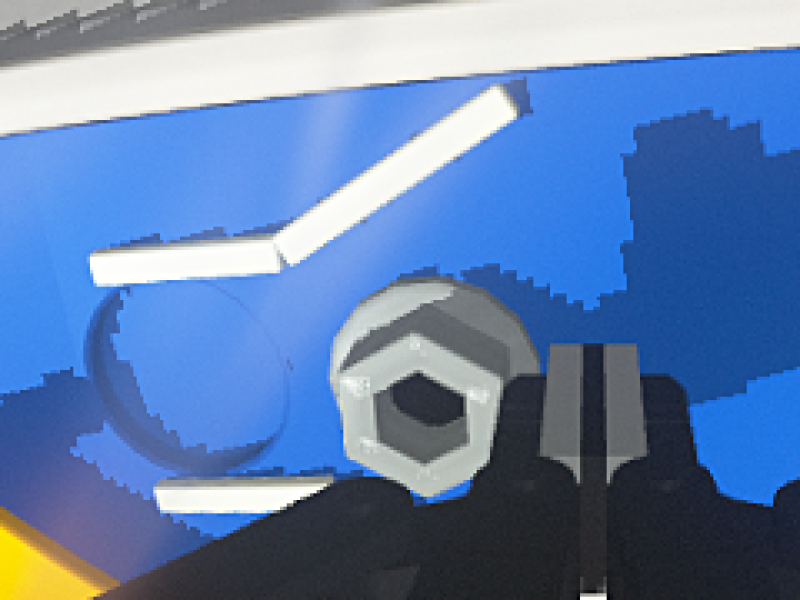

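```bash
python3 - <<'E'
from h import *
f=lambda p,z: fix(onplane("wrist",np.array(p)*.3+[80,130],z)).round(1)
h=f([(415,335),(500,375),(490,460),(428,497),(345,450),(340,378)],36);print(h.tolist(),h.mean(0))
print("flange L,R,T",f([(330,355),(540,355),(430,277)],24).tolist(),"strips",f([(280,270),(330,480),(92,284),(157,490)],24).tolist(),"pocket L R",f([(86,350),(290,380)],20).tolist(),"black end",f([(490,385),(500,376)],30).tolist(),f([(490,385)],36).tolist(), "tip",f([(550,345)],26.6).tolist())
E
```

```text
[[-6.9, -11.4], [-18.8, -3.9], [-15.3, 10.8], [-4.3, 17.1], [7.7, 7.6], [6.0, -5.1]] [-5.26666667  2.51666667]
flange L,R,T [[10.9, -3.8], [-23.9, -1.2], [-8.0, -16.1]] strips [[16.6, -19.3], [15.9, 20.4], [52.3, -19.4], [51.0, 21.9]] pocket L R [[59.8, -5.5], [20.5, 2.2]] black end [[-16.1, 0.6], [-17.9, -0.8]] [[-17.0, -2.4]] tip [[-25.9, -4.0]]
```

{"method": "carry_out", "body": {
  "increments": [
    [0,0,0,-0.2,-3.5,0,-1],
    [0,0,0,-0.2,-3.5,0,-1],
    [0,0,0,-0.2,-3.5,0,-1],
    [0,0,0,-0.2,-3.5,0,-1],
    [0,0,0,-0.2,-3.5,0,-1],
    [0,0,0,-0.2,-3.5,0,-1],
    [0,0,0,-0.2,-3.5,0,-1],
    [0,0,0,0,0,0,-1]
  ]
}}

```text
t: 9.65
ee_pos: [611.3, 40.5, 48.6]
eef_rot: [[-0.987, 0.164, -0.0], [0.164, 0.987, -0.0], [0.0, -0.0, -1.0]]
contact_force: [-0.9, 0.0, 0.6]
finger_gap: -0.1
finger_force: 0.0
```

```bash
python3 look.py l4 80 130 240 180
```

```text
t 9.65 ee [611.3   40.54  48.6 ] fix [[-6.85  4.12]] phi 0.164 F [-0.88  0.05  0.64]
nut 0.66 [205.2, 243.4] n 2993 box 179 243 213 279
nut@36 [[18.59 -5.31]]
```

View pics/l4.png

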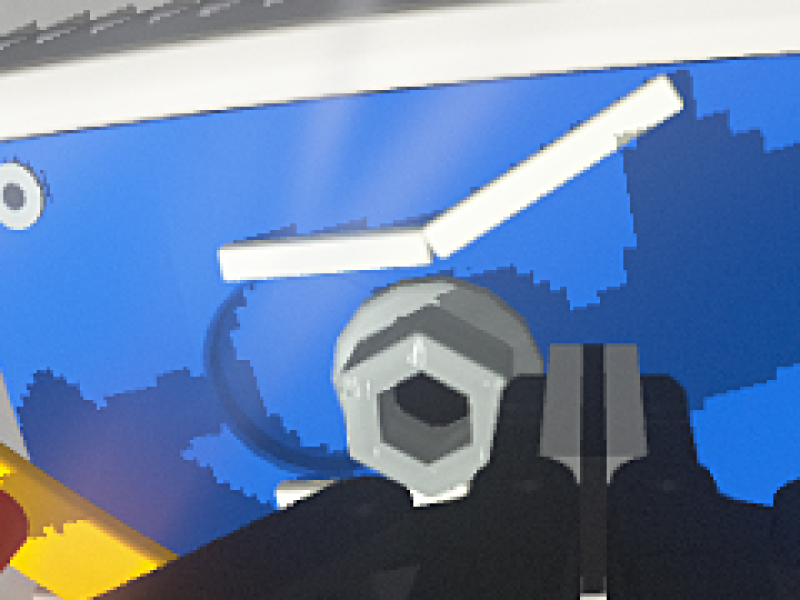

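{"method": "carry_out", "body": {
  "increments": [
    [0,0,0,-0.2,-3,0,-1],
    [0,0,0,-0.2,-3,0,-1],
    [0,0,0,-0.2,-3,0,-1],
    [0,0,0,-0.2,-3,0,-1],
    [0,0,0,-0.2,-2,0,-1],
    [0,0,0,-0.2,-2,0,-1],
    [0,0,0,0,-2,0,-1],
    [0,0,0,0,0,0,-1]
  ]
}}

```text
t: 10.75
ee_pos: [609.2, 22.5, 48.1]
eef_rot: [[-0.987, 0.164, -0.001], [0.164, 0.987, -0.001], [0.001, -0.001, -1.0]]
contact_force: [-0.3, 0.1, -0.6]
finger_gap: 0.3
finger_force: 0.0
```

```bash
python3 look.py l5 80 130 240 180
```

```text
t 10.75 ee [609.17  22.55  48.08] fix [[11.25  3.27]] phi 0.164 F [-0.26  0.1  -0.58]
nut 0.72 [208.7, 242.3] n 2737 box 182 243 214 278
nut@36 [[34.72 -6.75]]
```

View pics/l5.png

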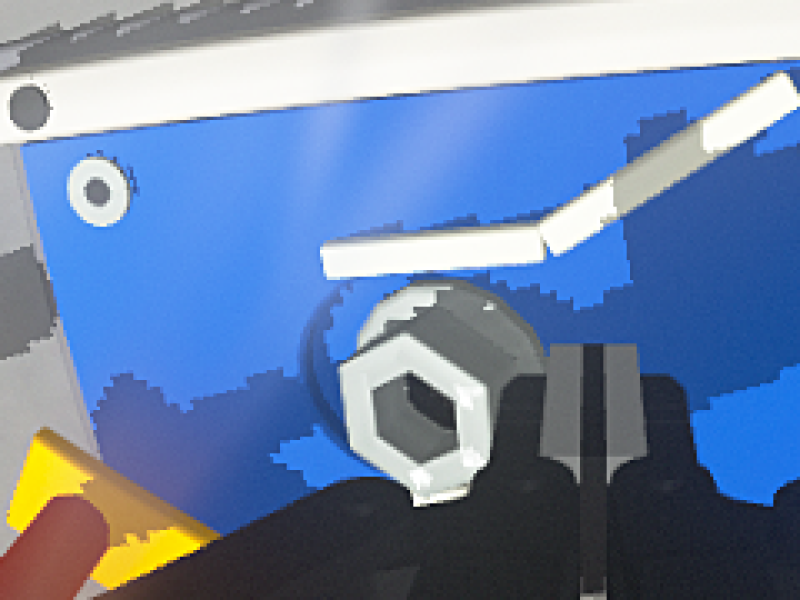

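The nut, at (420,400), is tipping into the pocket. I'll continue gently.

{"method": "carry_out", "body": {
  "increments": [
    [0,0,0,0,-1.5,0,-1],
    [0,0,0,0,-1.5,0,-1],
    [0,0,0,0,-1,0,-1],
    [0,0,0,0,-1,0,-1],
    [0,0,0,0,0,0,-1],
    [0,0,0,0,0,0,-1],
    [0,0,0,0,0,0,-1],
    [0,0,0,0,0,0,-1]
  ]
}}

```text
t: 11.85
ee_pos: [608.8, 18.1, 48.6]
eef_rot: [[-0.987, 0.163, -0.0], [0.163, 0.987, -0.0], [0.0, -0.0, -1.0]]
contact_force: [-0.4, 0.3, 0.1]
finger_gap: -0.1
finger_force: 0.0
```

```bash
python3 look.py l6 80 130 240 180
```

```text
t 11.85 ee [608.77  18.06  48.61] fix [[15.75  3.2 ]] phi 0.164 F [-0.4   0.33  0.1 ]
nut 0.62 [211.2, 239.0] n 2595 box 186 244 212 276
nut@36 [[37.99 -8.42]]
```

View pics/l6.png

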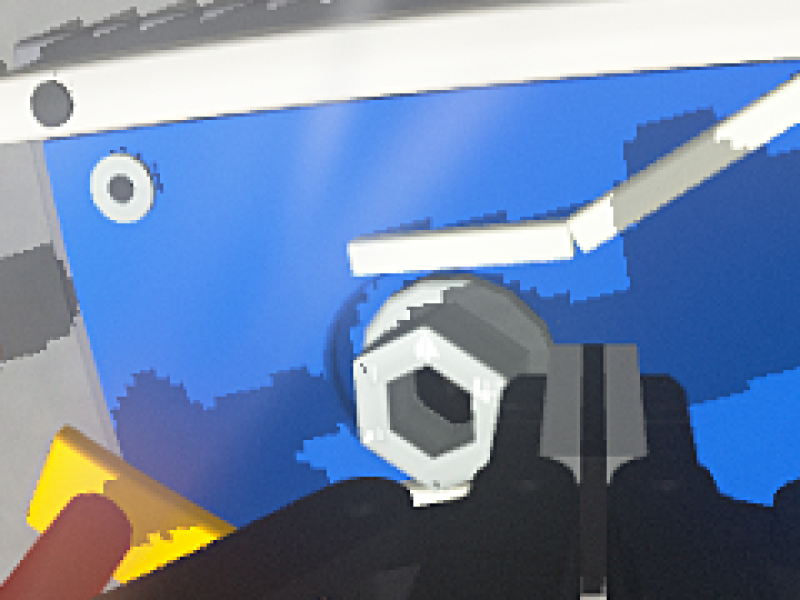

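Ten pictures have been viewed, so from here I'll work from depth numbers only.

```bash
cat > nut.py <<'E'
from h import *
np.set_printoptions(precision=2,suppress=True)
s=r.sense(); print("t",round(s["t"],2),"fix",fix(s["ee_pos"]),"z",round(s["ee_pos"][2],1),"F",np.array(s["contact_force"]))
im,d=r.camera("wrist"); f,cx,cy,R,t=cal("wrist")
v,u=np.mgrid[0:384,0:512]; a=np.stack([(u-cx)/f,(v-cy)/f],-1); th=np.hypot(a[...,0],a[...,1])+1e-9
k=np.tan(th)/th; P=(np.stack([a[...,0]*k*d,a[...,1]*k*d,d],-1)-t)@R
F=np.concatenate([fix(P.reshape(-1,3)),P.reshape(-1,3)[:,2:]],1).reshape(P.shape)
# plate reference height near the strips
blue=(im[...,2]>150)&(im[...,0]<80)&(d>0); pl=F[blue]; pl=pl[(abs(pl[:,0]-40)<60)&(abs(pl[:,1])<45)]; print("plate z",np.median(pl[:,2]),len(pl))
zp=np.median(pl[:,2])
for o in r.outline_of("wrist","nut_center")[:1]:
    p=F[o["region"]&(d>0)]; top=p[p[:,2]-zp>5]; print("conf",round(o["confidence"],2),"heights pct",np.percentile(p[:,2]-zp,[5,25,50,75,90,98]))
    c=np.median(p[:,:2],0); hi=p[p[:,2]>np.percentile(p[:,2],95)-3.0] ; A=np.c_[hi[:,:2]-hi[:,:2].mean(0),np.ones(len(hi))]
    for _ in range(5):
        w=np.linalg.lstsq(A,hi[:,2],rcond=None)[0]; res=hi[:,2]-A@w; keep=abs(res)<1.0; A,hi=A[keep],hi[keep]
    print("top face: centre",hi.mean(0),"height",w[2]-zp,"tilt x,y",w[:2],"n",len(hi),"range x",np.percentile(hi[:,0],[1,99]),"y",np.percentile(hi[:,1],[1,99]))
E
python3 nut.py
```

```text
t 11.95 fix [[15.74  3.19]] z 48.6 F [0.25 0.06 1.08]
plate z 19.832623011741738 11062
conf 0.9 heights pct [-0.77  2.45  9.76 12.79 14.7  15.74]
top face: centre [38.33  0.62 33.94] height 14.194670556604514 tilt x,y [-0.19  0.04] n 691 range x [29.02 49.56] y [-12.85  14.27]
```

{"method": "carry_out", "body": {
  "increments": [
    [0,0,0,0,-1,0,-1],
    [0,0,0,0,-1,0,-1],
    [0,0,0,0,-1,0,-1],
    [0,0,0,0,0,0,-1],
    [0,0,0,0,0,0,-1],
    [0,0,0,0,0,0,-1],
    [0,0,0,0,0,0,-1],
    [0,0,0,0,0,0,-1]
  ]
}}

```text
t: 13.05
ee_pos: [608.3, 15.1, 48.6]
eef_rot: [[-0.987, 0.163, 0.0], [0.163, 0.987, 0.0], [-0.0, 0.0, -1.0]]
contact_force: [1.1, -0.8, -0.5]
finger_gap: 0.2
finger_force: 0.0
```

```bash
python3 nut.py
```

```text
t 13.05 fix [[18.7   2.94]] z 48.6 F [ 1.06 -0.79 -0.52]
plate z 19.84507026466081 11015
conf 0.69 heights pct [-3.17 -1.8   4.73  9.81 10.42 10.91]
top face: centre [43.19 -0.96 29.83] height 9.987273591934812 tilt x,y [-0. -0.] n 909 range x [28.46 53.82] y [-12.74  14.59]
```

{"method": "carry_out", "body": {
  "increments": [
    [0,0,0,0,4,0,-1],
    [0,0,0,0,5,0,-1],
    [0,0,0,0,5,0,-1],
    [0,0,0,0,0,-15,-1],
    [0,0,0,0,0,-25,-1],
    [0,0,-0.1,0,0,-25,-1],
    [0,0,-0.17,0,0,-25,-1],
    [0,0,-0.17,0,0,0,-1]
  ]
}}

```text
t: 14.15
ee_pos: [613.0, 28.7, 143.6]
eef_rot: [[-0.961, -0.278, 0.008], [-0.278, 0.961, -0.001], [-0.007, -0.003, -1.0]]
contact_force: [-0.1, 0.2, 0.1]
finger_gap: -0.2
finger_force: 0.0
```

```bash
python3 nut.py; python3 - <<'E'
from h import *
np.set_printoptions(precision=2,suppress=True)
r.camera("wrist")
for o in r.outline_of("wrist","keeper_knob")[:2]: print(o["confidence"],o["pixel"],fix(onplane("wrist",[o["pixel"]],55)))
E
```

```text
t 14.15 fix [[4.8  6.61]] z 143.6 F [-0.14  0.2   0.11]
plate z 18.363123243971692 7305
conf 0.79 heights pct [-3.08 -1.94  4.29  9.87 10.48 11.15]
top face: centre [40.98  0.05 28.31] height 9.946437274637628 tilt x,y [-0.   -0.01] n 502 range x [28.6  53.74] y [-12.71  13.04]
0.91 [164.2, 210.1] [[71.21 29.58]]
```

{"method": "carry_out", "body": {
  "increments": [
    [0,0,-0.17,0,0,0,-1],
    [0,0,-0.17,0,0,0,-1],
    [0,0,-0.17,0,0,0,-1],
    [0,0,-0.07,0,0,0,-1],
    [0,0,0,18,-26,0,-1],
    [0,0,0,18,-26,0,-1],
    [0,0,0,18,-26,0,-1],
    [0,0,0,18,-26,0,-1]
  ]
}}

```text
t: 15.35
ee_pos: [641.7, -94.4, 138.1]
eef_rot: [[-0.657, -0.754, -0.001], [-0.754, 0.657, 0.0], [0.001, 0.001, -1.0]]
contact_force: [-0.5, -0.4, 0.2]
finger_gap: -0.2
finger_force: 0.0
```

{"method": "carry_out", "body": {
  "increments": [
    [0,0,0,0,0,0,-1],
    [0,0,0,0,0,0,-1],
    [0,0,0,0,0,0,-1],
    [0,0,0,0,0,0,-1],
    [0,0,0,0,0,0,-1],
    [0,0,0,0,0,0,-1],
    [0,0,0,0,0,0,-1],
    [0,0,0,0,0,0,-1]
  ]
}}

```text
t: 16.35
ee_pos: [642.0, -93.6, 138.6]
eef_rot: [[-0.655, -0.755, -0.0], [-0.755, 0.655, 0.0], [-0.0, 0.0, -1.0]]
contact_force: [-0.6, 0.0, 0.0]
finger_gap: -0.3
finger_force: 0.0
```

```bash
cat > knob.py <<'E'
from h import *
np.set_printoptions(precision=2,suppress=True)
s=r.sense(); R=np.array(s["eef_rot"]); print("t",round(s["t"],2),"fix",fix(s["ee_pos"]),s["ee_pos"],"phi",np.arctan2(R[0,1],R[1,1]),"F",np.array(s["contact_force"]))
im,d=r.camera("wrist"); f,cx,cy,Rc,t=cal("wrist")
v,u=np.mgrid[0:384,0:512]; a=np.stack([(u-cx)/f,(v-cy)/f],-1); th=np.hypot(a[...,0],a[...,1])+1e-9
k=np.tan(th)/th; P=((np.stack([a[...,0]*k*d,a[...,1]*k*d,d],-1)-t)@Rc).reshape(-1,3); F=np.c_[fix(P),P[:,2]].reshape(384,512,3)
i=im.astype(int)
red=(i[...,0]>100)&(i[...,1]<70)&(i[...,2]<80)&(d>0); p=F[red]; p=p[(p[:,2]>30)&(p[:,2]<85)&(abs(p[:,0]-70)<70)&(abs(p[:,1])<80)]
print("knob pts",len(p),"median",np.median(p,0) if len(p) else "", "top",np.median(p[p[:,2]>p[:,2].max()-2],0) if len(p) else "")
yel=(i[...,0]>150)&(i[...,1]>100)&(i[...,2]<80)&(d>0); q=F[yel]; q=q[(abs(q[:,2]-37)<4)&(abs(q[:,0]-70)<70)&(abs(q[:,1])<80)]
if len(q)>50:
    c=q[:,:2].mean(0); w=np.linalg.svd(q[:,:2]-c,full_matrices=False)[2][0]; w=w*np.sign(w@[0.5,-1]); print("bar n",len(q),"centroid",c,"angle axis",np.arctan2(w[0],-w[1]),"angle from hinge",np.arctan2(c[0]-35,70-c[1]))
E
python3 knob.py
```

```text
t 16.35 fix [[124.8   44.23]] [641.95 -93.62 138.61] phi -0.8561442939663789 F [-0.59  0.    0.02]
knob pts 524 median [108.77  17.63  71.27] top [104.86  17.97  72.99]
bar n 1865 centroid [84.28 34.42] angle axis 1.0026258360499318 angle from hinge 0.9454249670737941
```

{"method": "carry_out", "body": {
  "increments": [
    [0,0,0,0,0,14,-1],
    [0,0,0,0,0,16,-1],
    [0,0,0,0,0,16,-1],
    [0,0,0,0,0,12,-1],
    [0,0,0,0,0,6,-1],
    [0,0,0,0,2,2,-1],
    [0,0,0,0,2,0,-1],
    [0,0,0,0,2,0,-1]
  ]
}}

```text
t: 17.4
ee_pos: [637.8, -89.7, 73.5]
eef_rot: [[-0.655, -0.755, 0.001], [-0.755, 0.655, -0.0], [-0.001, -0.001, -1.0]]
contact_force: [-0.2, 0.8, -0.1]
finger_gap: -0.2
finger_force: 0.0
```

{"method": "carry_out", "body": {
  "increments": [
    [0,0,0,0,2,0,-1],
    [0,0,0,0,2,0,-1],
    [0,0,0.03,0.6,2.6,0,-1],
    [0,0,0.04,0.9,3.5,0,-1],
    [0,0,0.05,1.1,4.3,0,-1],
    [0,0,0.05,1.1,4.3,0,-1],
    [0,0,0.05,1.1,4.3,0,-1],
    [0,0,0.05,1.1,4.3,0,-1]
  ]
}}

```text
t: 18.4
ee_pos: [614.6, -74.0, 72.8]
eef_rot: [[-0.835, -0.551, 0.001], [-0.551, 0.835, -0.0], [-0.001, -0.001, -1.0]]
contact_force: [1.3, -1.4, 0.1]
finger_gap: 0.3
finger_force: 0.4
```

```bash
python3 knob.py
```

```text
t 18.4 fix [[107.19  15.53]] [614.58 -74.02  72.84] phi -0.5834013795204998 F [ 1.27 -1.37  0.09]
knob pts 1076 median [93.32  0.16 67.42] top [90.55  2.52 73.14]
bar n 890 centroid [94.44 -2.36] angle axis 1.995053379357533 angle from hinge 0.6876880459100646
```

{"method": "carry_out", "body": {
  "increments": [
    [0,0,0.05,1.1,4.3,0,-1],
    [0,0,0.05,1.1,4.3,0,-1],
    [0,0,0.05,1.1,4.3,0,-1],
    [0,0,0.05,1.1,4.3,0,-1],
    [0,0,0.05,1.1,4.3,0,-1],
    [0,0,0.05,1.1,4.3,0,-1],
    [0,0,0.05,1.1,4.3,0,-1],
    [0,0,0.05,1.1,4.3,0,-1]
  ]
}}

```text
t: 19.45
ee_pos: [592.9, -46.3, 72.8]
eef_rot: [[-0.983, -0.183, 0.001], [-0.183, 0.983, -0.001], [-0.001, -0.001, -1.0]]
contact_force: [0.8, -0.2, 0.0]
finger_gap: -0.2
finger_force: 0.4
```

```bash
python3 knob.py
```

```text
t 19.45 fix [[81.12 -8.07]] [592.89 -46.34  72.85] phi -0.18419261568467152 F [ 0.76 -0.16  0.01]
knob pts 1043 median [ 61.92 -16.69  67.03] top [ 59.86 -13.48  72.9 ]
bar n 883 centroid [ 61.91 -18.98] angle axis 1.501065354801501 angle from hinge 0.29373878517844315
```

{"method": "carry_out", "body": {
  "increments": [
    [0,0,0.05,1,4.3,0,-1],
    [0,0,0.05,1,4.3,0,-1],
    [0,0,0.04,0.9,3.4,0,-1],
    [0,0,0.04,0.9,3.4,0,-1],
    [0,0,0.03,0.6,2.6,0,-1],
    [0,0,0.02,0.4,1.7,0,-1],
    [0,0,0,0,0,0,-1],
    [0,0,0,0,0,0,-1]
  ]
}}

```text
t: 20.5
ee_pos: [586.0, -26.9, 72.5]
eef_rot: [[-0.999, 0.043, -0.0], [0.043, 0.999, 0.0], [0.0, 0.0, -1.0]]
contact_force: [-0.3, -0.0, -0.2]
finger_gap: -0.2
finger_force: 0.0
```

```bash
python3 knob.py
```

```text
t 20.5 fix [[ 62.21 -16.33]] [585.99 -26.9   72.5 ] phi 0.0435113556622944 F [-0.3  -0.04 -0.16]
knob pts 1034 median [ 42.1  -20.03  67.27] top [ 40.7  -16.39  73.02]
bar n 884 centroid [ 41.62 -22.37] angle axis 1.299051663543816 angle from hinge 0.07152313012658758
```

{"method": "carry_out", "body": {
  "increments": [
    [0,0,0.015,0.3,1.2,0,-1],
    [0,0,0.015,0.3,1.2,0,-1],
    [0,0,0,0,1,0,-1],
    [0,0,0,0,1,0,-1],
    [0,0,0,0,0,0,-1],
    [0,0,0,0,0,0,-1],
    [0,0,0,0,0,0,-1],
    [0,0,0,0,0,0,-1]
  ]
}}

```text
t: 21.55
ee_pos: [585.9, -22.5, 72.7]
eef_rot: [[-0.997, 0.074, 0.0], [0.074, 0.997, 0.0], [-0.0, 0.0, -1.0]]
contact_force: [0.0, 0.5, -0.1]
finger_gap: 0.0
finger_force: 0.0
```

```bash
python3 knob.py
```

```text
t 21.55 fix [[ 57.81 -16.76]] [585.88 -22.47  72.68] phi 0.07373402295528847 F [ 0.01  0.54 -0.15]
knob pts 1057 median [ 37.71 -20.1   67.21] top [ 36.73 -16.35  72.83]
bar n 880 centroid [ 36.84 -22.55] angle axis 1.3322289208596299 angle from hinge 0.01989229725701454
```

Not yet at the stop: the force is low, so I'll keep going in small steps until it rises.

{"method": "carry_out", "body": {
  "increments": [
    [0,0,0,0,0.7,0,-1],
    [0,0,0,0,0.7,0,-1],
    [0,0,0,0,0.6,0,-1],
    [0,0,0,0,0,0,-1],
    [0,0,0,0,0,0,-1],
    [0,0,0,0,0,0,-1],
    [0,0,0,0,0,0,-1],
    [0,0,0,0,0,0,-1]
  ]
}}

```text
t: 22.6
ee_pos: [585.9, -21.2, 72.7]
eef_rot: [[-0.997, 0.074, -0.0], [0.074, 0.997, -0.001], [-0.0, -0.001, -1.0]]
contact_force: [-1.1, -5.0, 0.2]
finger_gap: -0.0
finger_force: 2.6
```

```bash
python3 knob.py
```

```text
t 22.6 fix [[ 56.59 -16.87]] [585.86 -21.25  72.67] phi 0.07423898368826523 F [-1.1  -4.97  0.24]
knob pts 1026 median [ 36.68 -20.18  67.2 ] top [ 35.59 -16.65  73.24]
bar n 876 centroid [ 36.   -22.68] angle axis 1.3964336689420602 angle from hinge 0.010771645244208488
```

{"method": "carry_out", "body": {
  "increments": [
    [0,0,0,0,0.5,0,-1],
    [0,0,0,0,0,0,-1],
    [0,0,0,0,0,0,-1],
    [0,0,0,0,0,0,-1],
    [0,0,0,0,0,0,-1],
    [0,0,0,0,0,0,-1],
    [0,0,0,0,0,0,-1],
    [0,0,0,0,0,0,-1]
  ]
}}

```text
t: 23.65
ee_pos: [585.9, -21.2, 72.7]
eef_rot: [[-0.997, 0.074, -0.0], [0.074, 0.997, -0.002], [-0.0, -0.002, -1.0]]
contact_force: [-1.0, -6.1, 0.5]
finger_gap: -0.0
finger_force: 3.1
```

{"method": "carry_out", "body": {
  "increments": [
    [0,0,0,0,-2,0,-1],
    [0,0,0,0,-4,0,-1],
    [0,0,0,0,-6,0,-1],
    [0,0,0,0,-6,-5,-1],
    [0,0,0,0,0,-30,-1],
    [0,0,0,0,0,-40,-1],
    [0,0,0,0,0,-30,-1],
    [0,0,0,0,0,0,-1]
  ]
}}

```text
t: 24.65
ee_pos: [586.8, -38.5, 181.8]
eef_rot: [[-0.997, 0.074, 0.008], [0.074, 0.997, -0.001], [-0.008, -0.0, -1.0]]
contact_force: [0.0, 0.1, 0.6]
finger_gap: -0.1
finger_force: 0.0
```

```bash
python3 knob.py; python3 nut.py; python3 - <<'E'
from h import *
for n in ["scene","top"]:
    im,d=r.camera(n); C=cloud(n,d)
    for th in ["vial_a_center","vial_b_center","carton_center"]:
        for o in r.outline_of(n,th)[:1]: print(n,th,np.array(o["pixel"]).round(1),np.median(C[o["region"]&(d>0)],0).round(1))
E
```

```text
t 24.65 fix [[ 73.78 -14.67]] [586.83 -38.55 181.8 ] phi 0.07392351803874334 F [0.04 0.11 0.63]
knob pts 335 median [ 37.71 -20.28  69.1 ] top [ 36.71 -17.59  70.73]
bar n 1589 centroid [37.21 14.43] angle axis 0.04686201484656752 angle from hinge 0.0398035399148569
t 24.7 fix [[ 73.64 -15.86]] z 179.4 F [-0.86  0.2   0.7 ]
plate z 17.978669296038667 6501
conf 0.6 heights pct [-5.22 -2.41 -0.63  9.61 10.25 10.82]
top face: centre [50.99 -0.67 27.82] height 9.838606468055954 tilt x,y [-0.04  0.01] n 96 range x [48.14 54.09] y [-10.96   8.97]
scene vial_a_center [357.4 281.1] [ 544.1 -129.7   28.9]
scene vial_b_center [368.8 260.5] [ 586.3 -120.4   35.4]
scene carton_center [200.  193.5] [608.7 238.5  44.5]
```

```bash
python3 knob.py; python3 -c "
from h import *
print(r.job_done())"
```

```text
t 25.2 fix [[ 73.36 -17.24]] [584.29 -37.95 176.99] phi 0.07378131793443302 F [0.04 0.31 0.52]
knob pts 350 median [ 37.91 -18.22  71.84] top [ 36.68 -15.91  73.49]
bar n 1670 centroid [37.3  16.18] angle axis 0.05365969940379534 angle from hinge 0.04264937534521282
the job is handed in; nothing more can be done
None
```

The job is handed in at about 25 s: the nut sits flat in the pocket (top 10 mm above the plate), the keeper was pushed until it stopped firmly at about 6 N (camera angle 0.01 rad in contact, 0.04–0.05 after letting go), no force reading passed about 6 N, and the vials and carton are where they stood.

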